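# Close the roast-sample canisters

## Robot

A 6-joint arm with a two-finger parallel gripper is mounted at the origin on the work surface. World frame = base frame: x ahead of the robot, y to its left, z up, the work surface at z = 0. Lengths are in m, angles in rad, forces in N, time in s.
With the tool pointing down it reaches from about 0.35 to 0.925 m from the base axis. Payload 6.4 kg.
Tool frame: the origin (TCP) lies where the fingers leave the gripper's body, on its centre line; the fingertips stand 73 mm ahead of it and the grasp point (between the pads) lies 54 mm ahead of it; z points along the fingers, y is the line along which they close (so a half turn about z gives the same grasp; the last joint's range is limited). The gripper opens to 85 mm and grips with 20 to 120 N. Pads are 22 mm wide; open, the fingers measure 114 mm over their backs; the gripper's body (76 mm by 85 mm) begins 54 mm behind the grasp point. The pads swing forward as they close: fully open they stand 13 mm farther back than shut.
Start: joints at [-0.174, 0.245, 1.558, -0, 1.339, -0.174], TCP at [0.65, 0, 0.304] pointing down, gripper open.
Joint ranges: [-3.13, 3.13], [-1.02, 2.26], [0.13, 2.54], [-0.95, 4.09], [0.21, 2.88], [-2.74, 2.74]. Speed limits (rad/s): [2.57, 2.57, 3.14, 3.14, 3.14, 3.14].

## Interface

Orientations are given as a unit quaternion [x, y, z, w].
In Python, from rig import bot gives the robot as it stands.
- The arm moves only by the shell command python3 -m inch 'ROWS' [FORCE]. ROWS is JSON, a list of rows, each a list of 3 entries, a list of its own where there are three numbers: the turn, a rotation vector about the world's x, y, z in rad, then the shift along the world's x, y, z in m, then the opening, from -1 (shut) to 1 (fully open), so that 0 is half open. A call has 1 to 12 rows; each row is the pose to reach, as a shift and turn from the pose commanded when the call began; what a row does not reach only later rows make up. A row lasts 1/10 s, in which the tool goes at most 50 mm and 8.59 degrees, less where a joint would pass 70% of its speed; a pose out of reach is approached as far as the arm can. A call with a gripper value outside its range is refused whole. The fingers move at their own pace and stop on an object; FORCE is the grip in N (left out, the last holds). Time passes only in rows, so rows that repeat a pose let the fingers close. It gives the time, the measured TCP pose, the force, the opening and the grip force at its end, in the units of the state.
- bot.sense(): the state, without advancing time (a new reading comes with each control period).
- bot.snapshot(name): name is "scene" or "side" or "wrist"; returns the picture (400x640x3 uint8, red, green, blue); there is no depth.
- bot.camera_info(name): a dict with "camera_matrix" (3x3 intrinsics, pixels), "world_from_camera" (4x4, takes a point from camera to world coordinates). Camera axes: x right, y down, z forward; pixel columns grow to the right and rows downward; lengths in m; the calibration is good to about 2 mm. A picture is of the moment at which its call begins: read the wrist's pose just before it. camera_info takes no time and is no camera call; for the wrist camera it gives the pose at the moment of the call.
- bot.job_done(): hands the job in; it is judged then, once.
The state is a dict: "t": time; "qpos": joint angles; "joint_velocities": joint speeds; "effort": joint torques, N m; "ee_pos": TCP position; "eef_rot": TCP orientation; "ft_force": force on the tool from outside, world axes, zero at the start; "moment": the same for the moment, N m; "width": finger opening in m; "grasp_force": force on a finger pad.
Only numpy, scipy, OpenCV 4.12 (cv2) and the standard library are available. Lean on these libraries where they do the work, as an engineer would, in place of code of your own. Each camera call takes 0.05 s, during which the arm holds its last target. There are 200 camera calls.

## Task

The roast samples are going stale: close each of the four open steel canisters with the lid that fits it, every lid sitting flat and fully home on its own canister. Leave the canisters standing where they are, and do not shift or upset the two white cupping bowls among them.

Things in the scene. Friction and masses are not known exactly. Their poses are not given: they have to be found in the camera images.
- can_small: The smallest of four open round brushed-steel canisters filled with dark coffee beans: 56 mm outer diameter, 80 mm tall, wall 3 mm, mouth 50 mm, beans 19 mm below the rim; loose, standing upright on the bench, about 160 g. Origin: centre of its underside; z points up to its mouth.
- lid_small_knob (a point): Knob of the smallest of four loose steel lids: plate 60 mm across, 2.5 mm thick; beneath it an 8 mm deep plug tapering from 45 to 36 mm. Lies right way up. Black knob, upright cylinder 24 mm across, 26 mm tall, mid-lid; point = its centre, 13 mm above the plate, z up. Fits can_small; when home the plate lies on the rim and the point is 95.5 mm above the can's underside. 45 g.
- can_medium: The second smallest of four open round brushed-steel canisters filled with dark coffee beans: 74 mm outer diameter, 95 mm tall, wall 3 mm, mouth 68 mm, beans 19 mm below the rim; loose, standing upright on the bench, about 280 g. Origin: centre of its underside; z points up to its mouth.
- lid_medium_knob (a point): Knob of the second smallest of four loose steel lids: plate 78 mm across, 2.5 mm thick; beneath it an 8 mm deep plug tapering from 63 to 54 mm. Lies right way up. Black knob, upright cylinder 24 mm across, 26 mm tall, mid-lid; point = its centre, 13 mm above the plate, z up. Fits can_medium; when home the plate lies on the rim and the point is 110.5 mm above the can's underside. 65 g.
- can_large: The second largest of four open round brushed-steel canisters filled with dark coffee beans: 92 mm outer diameter, 110 mm tall, wall 3 mm, mouth 86 mm, beans 19 mm below the rim; loose, standing upright on the bench, about 450 g. Origin: centre of its underside; z points up to its mouth.
- lid_large_knob (a point): Knob of the second largest of four loose steel lids: plate 96 mm across, 2.5 mm thick; beneath it an 8 mm deep plug tapering from 81 to 72 mm. Lies right way up. Black knob, upright cylinder 24 mm across, 26 mm tall, mid-lid; point = its centre, 13 mm above the plate, z up. Fits can_large; when home the plate lies on the rim and the point is 125.5 mm above the can's underside. 90 g.
- can_biggest: The largest of four open round brushed-steel canisters filled with dark coffee beans: 110 mm outer diameter, 125 mm tall, wall 3 mm, mouth 104 mm, beans 19 mm below the rim; loose, standing upright on the bench, about 700 g. Origin: centre of its underside; z points up to its mouth.
- lid_biggest_knob (a point): Knob of the largest of four loose steel lids: plate 114 mm across, 2.5 mm thick; beneath it an 8 mm deep plug tapering from 99 to 90 mm. Lies right way up. Black knob, upright cylinder 24 mm across, 26 mm tall, mid-lid; point = its centre, 13 mm above the plate, z up. Fits can_biggest; when home the plate lies on the rim and the point is 140.5 mm above the can's underside. 120 g.
- bowl_a: One of two loose empty white ceramic cupping bowls standing among the canisters and lids, 92 mm across the rim, 56 mm across the foot, 60 mm tall; not to be used or moved. Origin: centre of its underside; z up.
- bowl_b: The other of two loose empty white ceramic cupping bowls standing among the canisters and lids, 92 mm across the rim, 56 mm across the foot, 60 mm tall; not to be used or moved. Origin: centre of its underside; z up.

How it is judged:
At the end, for the whole second after the job is handed in: Every lid is on the canister of its own size: its knob within 8 mm of the canister's axis, its height within 3.5 mm of fully seated, tilted less than 0.08 rad; every canister upright (within 0.06 rad), within 40 mm of where it started; lids and canisters at rest, released (horizontal distance between lid_small_knob and can_small below 0.008 m and z of lid_small_knob in the frame of can_small between 0.092 and 0.099 m and angle between each of lid_small_knob, lid_medium_knob, lid_large_knob, lid_biggest_knob's own z axis and vertical below 0.08 rad and angle between each of can_small, can_medium, can_large, can_biggest's own z axis and vertical below 0.06 rad and distance of each of can_small, can_medium, can_large, can_biggest from where it was at the start of the episode below 0.04 m and linear speed of each of can_small, lid_small, can_medium, lid_medium, can_large, lid_large, can_biggest, lid_biggest below 0.02 m/s and horizontal distance between lid_medium_knob and can_medium below 0.008 m and z of lid_medium_knob in the frame of can_medium between 0.107 and 0.114 m and horizontal distance between lid_large_knob and can_large below 0.008 m and z of lid_large_knob in the frame of can_large between 0.122 and 0.129 m and horizontal distance between lid_biggest_knob and can_biggest below 0.008 m and z of lid_biggest_knob in the frame of can_biggest between 0.137 and 0.144 m); the robot touches nothing.
It fails at once if a cupping bowl was pushed more than 30 mm or tipped (distance of any of bowl_a, bowl_b from where it was at the start of the episode above 0.03 m or angle between any of bowl_a, bowl_b's own z axis and vertical above 0.4 rad).
It fails at once if a canister was knocked over (angle between any of can_small, can_medium, can_large, can_biggest's own z axis and vertical above 0.5 rad).
It also fails if it takes over 109 s, if anything falls off the work surface, if the arm or the gripper's body presses on something with over 40 N, if the wrist force passes 120 N, or if a joint passes its speed limit or range.

## Working session

There is one attempt and no reset: what is moved stays moved. The work goes in short steps, Python scripts to look and compute and a shell command to move; the robot and the scene stay as the last step left them, time stands still between calls to the robot, and variables do not carry over. Pictures are saved under pics/ and viewed, at most 15 in all, crops included, and the job is handed in when it is done.

```bash
mkdir -p pics; ls; python3 - <<'E'
from rig import bot
import cv2
s=bot.sense();print(s)
for n in("scene","side","wrist"):
    i=bot.camera_info(n);print(n,i["camera_matrix"],i["world_from_camera"])
    cv2.imwrite(f"pics/{n}0.png",bot.snapshot(n)[:,:,::-1])
E
```

```text
pics
{'t': 0.0, 'qpos': array([-1.74104434e-01,  2.45853577e-01,  1.55902633e+00, -3.72331369e-05,
        1.33870086e+00, -1.74119817e-01]), 'joint_velocities': array([-1.48831395e-05, -1.00471190e-04,  6.28159401e-04,  1.26624633e-03,
        1.21660893e-03, -1.41405022e-03]), 'effort': array([ 6.17919522e-04, -4.29512215e+01, -3.26122355e+01, -1.30276699e-04,
        5.42047856e-03, -1.36905024e-05]), 'ee_pos': array([6.49576318e-01, 7.08668170e-05, 3.02748292e-01]), 'eef_rot': array([ 7.07097952e-01,  7.07114911e-01, -5.85345283e-04, -8.03651142e-04]), 'ft_force': array([ 0.32777391,  1.05314234, -0.36417783]), 'moment': array([-0.00846882, -0.04088329,  0.03037776]), 'grasp_force': 0.0, 'width': 0.0856290068284842}
scene [[501.84194293   0.         323.84311761]
 [  0.         501.84194293 194.51846713]
 [  0.           0.           1.        ]] [[ 0.90177038  0.3073562  -0.30387882  0.94629233]
 [ 0.4321467  -0.65370065  0.62122837 -0.88238901]
 [-0.00770739 -0.69152557 -0.72231086  1.07053562]
 [ 0.          0.          0.          1.        ]]
side [[460.95281976   0.         321.65600198]
 [  0.         460.95281976 196.42183083]
 [  0.           0.           1.        ]] [[-9.53909511e-01 -1.91582143e-01  2.30982527e-01  2.38035247e-01]
 [-3.00094180e-01  6.08061527e-01 -7.34986165e-01  8.40109375e-01]
 [ 3.58636956e-04 -7.70426805e-01 -6.37528359e-01  7.66399424e-01]
 [ 0.00000000e+00  0.00000000e+00  0.00000000e+00  1.00000000e+00]]
wrist [[338.56466905   0.         320.12444262]
 [  0.         338.56466905 197.93975865]
 [  0.           0.           1.        ]] [[ 9.99998837e-01  6.48893275e-04 -1.38012889e-03  6.49899254e-01]
 [ 2.63796225e-04 -9.64921801e-01 -2.62537327e-01  6.71820631e-02]
 [-1.50207516e-03  2.62536658e-01 -9.64920850e-01  3.72356628e-01]
 [ 0.00000000e+00  0.00000000e+00  0.00000000e+00  1.00000000e+00]]
```

View pics/scene0.png

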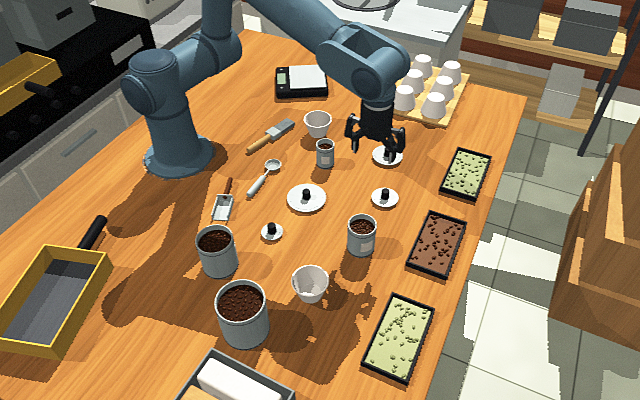

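View pics/side0.png

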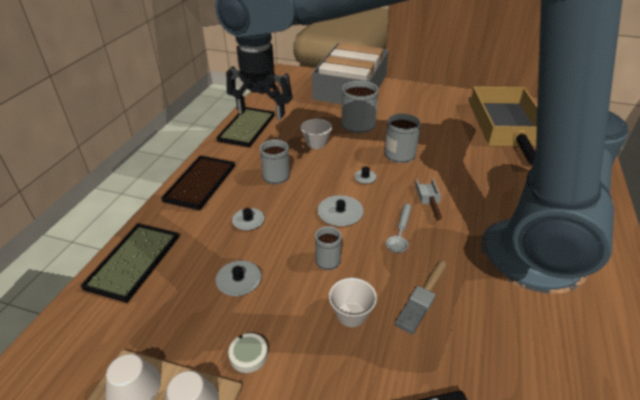

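The scene view shows knobs at about biggest (306,194), small (271,229), medium (384,196) and large (388,153). Can mouths are small (324,145), medium (361,224), large (215,240) and biggest (242,300), with bowls at (317,120) and (310,283). The side view shows the same things, with knobs at (340,206), (366,173), (248,215) and (238,272).

```bash
cat > h.py <<'E'
import numpy as np, cv2
from rig import bot
H=dict(small=.080,medium=.095,large=.110,biggest=.125)
def ray(cam,uv):
    K=cam["camera_matrix"];T=cam["world_from_camera"]
    d=T[:3,:3]@np.linalg.inv(K)@np.array([*uv,1.]);return T[:3,3],d
def plane(cam,uv,z):
    o,d=ray(cam,uv);return o+d*(z-o[2])/d[2]
def pix(cam,p):
    T=cam["world_from_camera"];q=T[:3,:3].T@(np.array(p)-T[:3,3]);q=cam["camera_matrix"]@q;return q[:2]/q[2]
def two(c1,u1,c2,u2):
    (o1,d1),(o2,d2)=ray(c1,u1),ray(c2,u2);d1/=np.linalg.norm(d1);d2/=np.linalg.norm(d2)
    A=np.stack([d1,-d2],1);s=np.linalg.lstsq(A,o2-o1,rcond=None)[0]
    a,b=o1+s[0]*d1,o2+s[1]*d2;return (a+b)/2,np.linalg.norm(a-b)
def blob(mask,seed,r):
    n,l,st,c=cv2.connectedComponentsWithStats(mask.astype(np.uint8))
    d=[(np.hypot(*(c[i]-seed)),i) for i in range(1,n) if st[i,4]>15]
    i=min(d)[1];x,y,w,h=st[i,:4];return np.array([x+(w-1)/2,y+(h-1)/2]),st[i],l==i
E
python3 - <<'E'
from h import *
im={n:cv2.imread(f"pics/{n}0.png") for n in("scene","side")};C={n:bot.camera_info(n) for n in im}
kn=dict(biggest=((306,194),(340,206)),small=((271,229),(366,173)),medium=((384,196),(248,215)),large=((388,156),(238,272)))
cn=dict(small=((324,145),(328,239)),medium=((361,224),(275,150)),large=((215,240),(403,125)),biggest=((242,300),(360,92)))
for k in kn:
    c=[];
    for n,s in zip(("scene","side"),kn[k]):
        p,st,_=blob(im[n].max(2)<55,s,0);c.append(p);print(k,n,p,st, plane(C[n],p,.0235).round(4))
    print(' tri',two(C["scene"],c[0],C["side"],c[1]))
for k in cn:
    c=[]
    for n,s in zip(("scene","side"),cn[k]):
        hsv=cv2.cvtColor(im[n],cv2.COLOR_BGR2HSV).astype(int)
        p,st,_=blob(im[n].max(2)<90,s,0);c.append(p);print(k,n,p,st,plane(C[n],p,H[k]-.01).round(4))
    print(' tri',two(C["scene"],c[0],C["side"],c[1]))
for a,b in (((317,115),(352,291)),((310,275),(317,128))):
    print('bowl',two(C["scene"],a,C["side"],b),plane(C["scene"],a,.06),plane(C["side"],b,.06))
E
```

```text
biggest scene [306. 194.] [303 189   7  11  63] [ 0.4582 -0.002   0.0235]
biggest side [340.5 205.5] [337 200   8  12  80] [0.4523 0.0032 0.0235]
 tri (array([4.54842022e-01, 3.81727755e-04, 2.01774941e-02]), np.float64(0.003655326634818245))
small scene [271.5 228.5] [268 223   8  12  72] [ 0.4324 -0.1576  0.0235]
small side [365. 172.] [362 167   7  11  64] [ 0.4266 -0.1502  0.0235]
 tri (array([ 0.4288667 , -0.15493026,  0.01931438]), np.float64(0.0028388411710938114))
medium scene [384.5 194. ] [381 189   8  11  61] [0.6634 0.0945 0.0235]
medium side [248.  214.5] [244 209   9  12  89] [0.6562 0.1023 0.0235]
 tri (array([0.66059811, 0.09808483, 0.01873032]), np.float64(0.003495247574416508))
large scene [374.5 129. ] [ 345   97   60   65 1753] [0.5277 0.3589 0.0235]
large side [238. 273.] [233 266  11  15 137] [0.5993 0.2778 0.0235]
 tri (array([0.56050734, 0.309796  , 0.07230158]), np.float64(0.031197552151150266))
small scene [324.5 145.5] [318 143  14   6  57] [0.4379 0.1653 0.07  ]
small side [328.  237.5] [318 233  21  10 166] [0.436  0.1647 0.07  ]
 tri (array([0.43691827, 
[... 391 characters left out ...]
 ] [384 147  14  15  54] [ 0.3629 -0.1429  0.1   ]
 tri (array([ 0.35173243, -0.26344726,  0.03433869]), np.float64(0.05728007698040365))
biggest scene [239.5 302. ] [ 217  284   46   37 1234] [ 0.5179 -0.4332  0.115 ]
biggest side [378.   62.5] [369  39  19  48 385] [ 0.5058 -0.6533  0.115 ]
 tri (array([ 0.50869078, -0.46959278,  0.18027359]), np.float64(0.07394840018463249))
bowl (array([0.35091251, 0.28996513, 0.07144659]), np.float64(0.0006627331452867878)) [0.34442766 0.3034642  0.06      ] [0.35246743 0.28074828 0.06      ]
bowl (array([ 0.60429265, -0.27052143,  0.05883678]), np.float64(0.005395505539170641)) [ 0.60726858 -0.27039938  0.06      ] [ 0.60131953 -0.27005987  0.06      ]
```

View pics/wrist0.png

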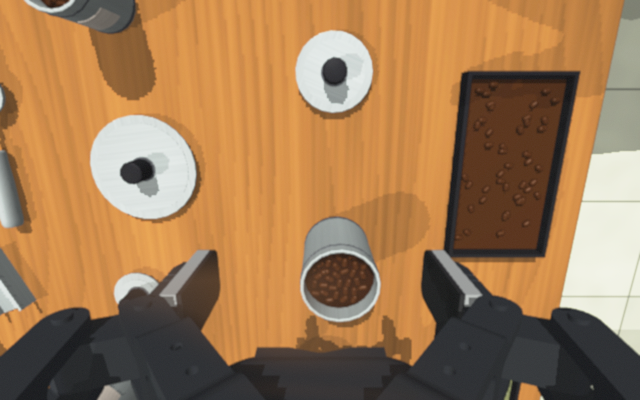

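```bash
cat >> h.py <<'E'
from scipy.optimize import least_squares
R=dict(small=.028,medium=.037,large=.046,biggest=.055)
def circ(img,cam,c0,z,r,sat=75):
    """img BGR; rough centre c0 (xy); circle of radius r at height z -> centre, rms"""
    hsv=cv2.cvtColor(img,cv2.COLOR_BGR2HSV)
    m=(((hsv[...,1]<sat)&(hsv[...,2]>50))*255).astype(np.uint8)
    cs,_=cv2.findContours(m,cv2.RETR_EXTERNAL,cv2.CHAIN_APPROX_NONE)
    P=np.vstack([c[:,0] for c in cs if len(c)>20]).astype(float)
    T=cam["world_from_camera"];o=T[:3,3]
    D=np.c_[P,np.ones(len(P))]@np.linalg.inv(cam["camera_matrix"]).T@T[:3,:3].T
    Q=(o+D*((z-o[2])/D[:,2])[:,None])[:,:2]
    c=np.array(c0,float)
    for tol in (.025,.012,.006,.006):
        u=(c-o[:2])/np.linalg.norm(c-o[:2]);d=Q-c;n=np.linalg.norm(d,axis=1)
        k=(abs(n-r)<tol)&((d@u)/n>-.1)
        if k.sum()<10: return c,None,k.sum()
        f=least_squares(lambda p:np.linalg.norm(Q[k]-p,axis=1)-r,c,loss='soft_l1',f_scale=.001);c=f.x
    return c.round(4),np.sqrt(np.mean((np.linalg.norm(Q[k]-c,axis=1)-r)**2)).round(4),k.sum()
LID=dict(biggest=(.455,.0005),small=(.4295,-.154),medium=(.66,.098),large=(.599,.278))
CAN=dict(small=(.437,.165),medium=(.665,-.089),large=(.36,-.306),biggest=(.517,-.434))
E
python3 - <<'E'
from h import *
for n in("scene","side","wrist"):
    im=cv2.imread(f"pics/{n}0.png");C=bot.camera_info(n)
    for k in LID:print(n,'lid',k,*circ(im,C,LID[k],.0105,R[k]+.002))
    for k in CAN:print(n,'can',k,*circ(im,C,CAN[k],H[k],R[k]))
E
```

```text
scene lid biggest [ 0.4586 -0.0036] 0.0011 50
scene lid small [ 0.4325 -0.1587] 0.0021 36
scene lid medium [0.6646 0.0947] 0.001 34
scene lid large [0.6058 0.2695] 0.0016 24
scene can small [0.4408 0.1613] 0.0012 24
scene can medium [ 0.669  -0.0972] 0.001 38
scene can large [ 0.3628 -0.3057] 0.001 49
scene can biggest [ 0.52   -0.4341] 0.0008 70
side lid biggest [0.4528 0.0044] 0.001 58
side lid small [ 0.4255 -0.1485] 0.0019 22
side lid medium [0.6577 0.103 ] 0.0013 35
side lid large [0.6001 0.2784] 0.0009 60
side can small [0.4354 0.1673] 0.0021 36
side can medium [ 0.6618 -0.092 ] 0.0012 34
side can large [ 0.3565 -0.2928] 0.0016 37
side can biggest [ 0.517 -0.434] None 7
wrist lid biggest [0.4582 0.0016] 0.0004 156
wrist lid small [ 0.4314 -0.1544] 0.0019 36
wrist lid medium [0.6629 0.0992] 0.0004 123
wrist lid large [0.599 0.278] None 0
wrist can small [0.42448341 0.17300834] None 0
wrist can medium [ 0.6678 -0.0917] 0.0005 114
wrist can large [ 0.36  -0.306] None 0
wrist can biggest [ 0.517 -0.434] None 0
```

```bash
python3 -m inch '[[[0,0,0],[0.006,0.05,0],0.2],[[0,0,0],[0.013,0.099,0],0.2],[[0,0,0],[0.013,0.099,-0.05],0.2],[[0,0,0],[0.013,0.099,-0.1],0.2],[[0,0,0],[0.013,0.099,-0.15],0.2],[[0,0,0],[0.013,0.099,-0.18],0.2],[[0,0,0],[0.013,0.099,-0.18],0.2],[[0,0,0],[0.013,0.099,-0.18],0.2]]' 30
python3 - <<'E'
from h import *
b=bot.snapshot("wrist")[:,:,::-1];cv2.imwrite("pics/w1.png",b)
print(bot.sense()["ee_pos"],circ(b,bot.camera_info("wrist"),(.663,.099),.0105,.039))
E
```

```text
t: 0.95
ee_pos: [0.6632, 0.099, 0.1243]
eef_rot: [0.707, 0.707, -0.0, -0.0]
ft_force: [-0.7, -0.4, 1.0]
width: 0.0514
grasp_force: 0.0
[0.66431069 0.09894762 0.1260787 ] (array([0.6644, 0.0992]), np.float64(0.0017), np.int64(223))
```

View pics/w1.png

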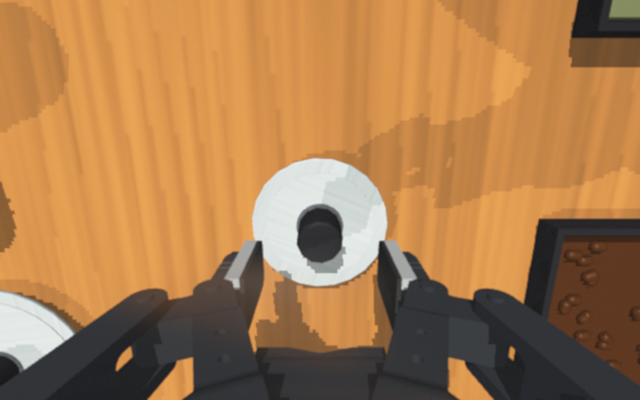

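The medium lid's knob at (320,233) is centred between the pads, so I descend, close and lift.

```bash
python3 -m inch '[[[0,0,0],[0,0,-0.02],0.2],[[0,0,0],[0,0,-0.036],0.2],[[0,0,0],[0,0,-0.036],0.2],[[0,0,0],[0,0,-0.036],-1],[[0,0,0],[0,0,-0.036],-1],[[0,0,0],[0,0,-0.036],-1],[[0,0,0],[0,0,-0.036],-1],[[0,0,0],[0,0,-0.036],-1],[[0,0,0],[0,0,-0.036],-1]]' 40
python3 -m inch '[[[0,0,0],[0,0,0.03],-1],[[0,0,0],[0,0,0.08],-1],[[0,0,0],[0,0,0.13],-1],[[0,0,0],[0,0,0.162],-1],[[0,0,0],[0,0,0.162],-1],[[0,0,0],[0,0,0.162],-1]]' 40
python3 - <<'E'
from h import *
b=bot.snapshot("wrist")[:,:,::-1];cv2.imwrite("pics/w2.png",b);print(bot.sense()["ee_pos"],bot.sense()["width"])
E
```

```text
t: 1.9
ee_pos: [0.664, 0.099, 0.0894]
eef_rot: [0.707, 0.707, 0.001, 0.001]
ft_force: [-0.2, -0.1, 6.1]
width: 0.0222
grasp_force: 39.8
t: 2.5
ee_pos: [0.6629, 0.099, 0.2501]
eef_rot: [0.707, 0.707, 0.0, 0.0]
ft_force: [0.2, -0.0, -1.4]
width: 0.0225
grasp_force: 39.4
[0.66214956 0.09903143 0.24818746] 0.022434105607734216
```

View pics/w2.png

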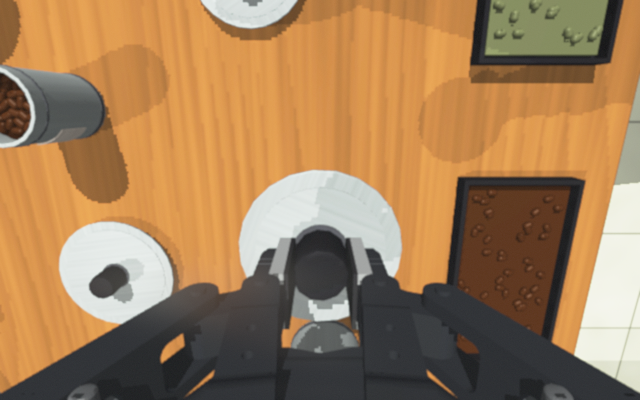

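Medium lid is held level. The knob is between the pads at (320,260) and the plate is visible around it. Next I move it over the can, checking the in-hand offset first.

```bash
python3 - <<'E'
from h import *
b=cv2.imread("pics/w2.png");C=bot.camera_info("wrist");p=C["world_from_camera"][:3,3]-[0.0003,.0671,.0696];print('tcp from cam',p)
print(circ(b,C,p[:2],p[2]-.0785,.039))
E
python3 -m inch '[[[0,0,0],[0,-0.05,0],-1],[[0,0,0],[0.002,-0.1,0],-1],[[0,0,0],[0.004,-0.15,0],-1],[[0,0,0],[0.004,-0.191,0],-1],[[0,0,0],[0.004,-0.191,-0.04],-1],[[0,0,0],[0.004,-0.191,-0.05],-1],[[0,0,0],[0.004,-0.191,-0.05],-1]]' 40
python3 - <<'E'
from h import *
for n in("wrist","scene","side"):
  b=bot.snapshot(n)[:,:,::-1];cv2.imwrite(f"pics/{n}3.png",b)
s=cv2.imread("pics/scene3.png")[130:280,270:470];t=cv2.imread("pics/side3.png")[60:210,180:380]
cv2.imwrite("pics/c3.png",cv2.resize(np.hstack([s,t]),(800,300),interpolation=3))
E
```

```text
tcp from cam [0.66221154 0.09904309 0.24807122]
(array([0.6611, 0.0826]), np.float64(0.0031), np.int64(160))
t: 3.25
ee_pos: [0.6645, -0.0909, 0.1948]
eef_rot: [0.707, 0.707, -0.002, -0.004]
ft_force: [0.3, 0.2, -0.6]
width: 0.0225
grasp_force: 39.4
```

View pics/c3.png

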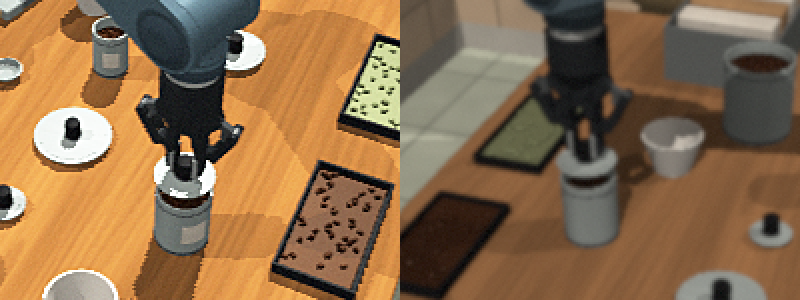

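Lid is just above the medium can in both views. I compare the lid circle with the can circle in each fixed camera before lowering.

```bash
python3 - <<'E'
from h import *
z=[bot.sense()["ee_pos"] for _ in range(1)];print(z)
for n in("wrist","scene","side"):
  b=cv2.imread(f"pics/{n}3.png");print(n,circ(b,bot.camera_info(n),(.666,-.092),z[0][2]-.0785,.039))
E
```

```text
[array([ 0.66747655, -0.09104217,  0.20069467])]
wrist (array([ 0.6642, -0.1137]), np.float64(0.0034), np.int64(80))
scene (array([ 0.668 , -0.0992]), np.float64(0.0025), np.int64(53))
side (array([ 0.6791, -0.0935]), np.float64(0.0029), np.int64(26))
```

```bash
python3 -m inch '[[[0,0,0],[0,0,-0.012],-1],[[0,0,0],[0,0,-0.018],-1],[[0,0,0],[0,0,-0.022],-1],[[0,0,0],[0,0,-0.025],-1],[[0,0,0],[0,0,-0.025],-1],[[0,0,0],[0,0,-0.025],-1]]' 40
```

```text
t: 4.0
ee_pos: [0.6675, -0.0919, 0.1764]
eef_rot: [0.707, 0.707, 0.0, 0.0]
ft_force: [-2.3, 1.8, 4.9]
width: 0.0224
grasp_force: 40.1
```

```bash
python3 -m inch '[[[0,0,0],[0,0,0],0.2],[[0,0,0],[0,0,0],0.2],[[0,0,0],[0,0,0],0.2],[[0,0,0],[0,0,0.04],0.2],[[0,0,0],[0,0,0.08],0.2],[[0,0,0],[0,-0.05,0.125],0.2],[[0,0,0],[0,-0.08,0.125],0.2],[[0,0,0],[0,-0.08,0.125],0.2]]' 40
python3 - <<'E'
from h import *
for n in("wrist","scene","side"):
  b=bot.snapshot(n)[:,:,::-1];C=bot.camera_info(n);cv2.imwrite(f"pics/{n}4.png",b);print(n,circ(b,C,(.667,-.092),.0975,.039))
s=cv2.imread("pics/scene4.png")[150:300,270:470];t=cv2.imread("pics/side4.png")[90:240,180:380]
cv2.imwrite("pics/c4.png",np.vstack([cv2.resize(np.hstack([s,t]),(640,240),interpolation=3),cv2.imread("pics/wrist4.png")[:350]]))
E
```

```text
t: 4.8
ee_pos: [0.6677, -0.1768, 0.3035]
eef_rot: [0.709, 0.705, 0.001, 0.003]
ft_force: [0.4, 0.5, 0.2]
width: 0.0509
grasp_force: 0.0
wrist (array([ 0.6666, -0.0894]), np.float64(0.0005), np.int64(164))
scene (array([ 0.6688, -0.0957]), np.float64(0.0015), np.int64(41))
side (array([ 0.662 , -0.0874]), np.float64(0.0016), np.int64(30))
```

View pics/c4.png

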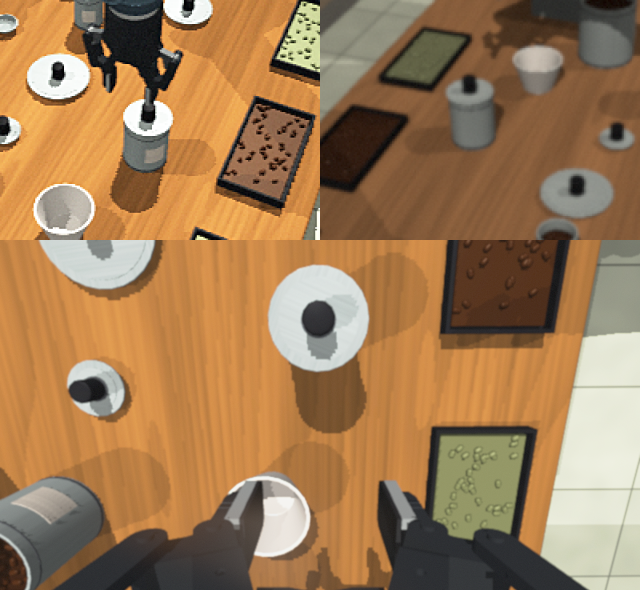

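Medium lid sits flat and home: plate at (319,320) in the composite, knob upright. Next I look over the two big cans.

```bash
python3 -m inch '[[[0,0,0],[-0.03,-0.03,0.02],0.2],[[0,0,0],[-0.06,-0.06,0.05],0.2],[[0,0,0],[-0.09,-0.09,0.05],0.2],[[0,0,0],[-0.12,-0.12,0.05],0.2],[[0,0,0],[-0.15,-0.15,0.05],0.2],[[0,0,0],[-0.18,-0.18,0.05],0.2],[[0,0,0],[-0.21,-0.21,0.05],0.2],[[0,0,0],[-0.227,-0.228,0.05],0.2],[[0,0,0],[-0.227,-0.228,0.05],0.2],[[0,0,0],[-0.227,-0.228,0.05],0.2],[[0,0,0],[-0.227,-0.228,0.05],0.2]]' 40
python3 - <<'E'
from h import *
for i in range(2):
  b=bot.snapshot("wrist")[:,:,::-1];C=bot.camera_info("wrist");cv2.imwrite(f"pics/w5.png",b)
  print(bot.sense()["ee_pos"])
  for k in("large","biggest"):print(k,circ(b,C,CAN[k],H[k],R[k]))
  print(circ(b,C,LID["small"],.0105,.03))
E
```

```text
t: 6.05
ee_pos: [0.441, -0.3986, 0.3493]
eef_rot: [0.706, 0.708, 0.0, -0.001]
ft_force: [0.6, 0.3, 0.0]
width: 0.0518
grasp_force: 0.0
[ 0.44102961 -0.39864797  0.34943999]
large (array([ 0.3618, -0.3028]), np.float64(0.0003), np.int64(169))
biggest (array([ 0.5188, -0.4312]), np.float64(0.0013), np.int64(131))
(array([ 0.4295, -0.154 ]), None, np.int64(0))
[ 0.44099021 -0.39876734  0.34954889]
large (array([ 0.3618, -0.3028]), np.float64(0.0003), np.int64(170))
biggest (array([ 0.5186, -0.4311]), np.float64(0.0013), np.int64(131))
(array([ 0.4295, -0.154 ]), None, np.int64(0))
```

View pics/w5.png

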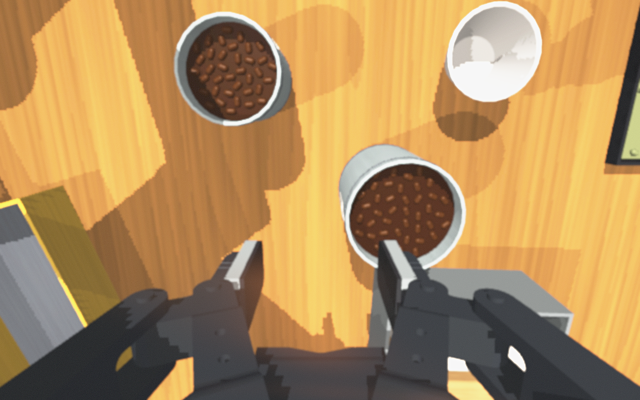

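Large can mouth at (230,68), biggest at (405,213), partly behind a finger, both well measured. Next is the small lid.

```bash
python3 -m inch '[[[0,0,0],[0,0.05,0],0.2],[[0,0,0],[-0.01,0.1,0],0.2],[[0,0,0],[-0.01,0.15,0],0.2],[[0,0,0],[-0.01,0.2,-0.01],0.2],[[0,0,0],[-0.01,0.23,-0.05],0.2],[[0,0,0],[-0.01,0.245,-0.09],0.2],[[0,0,0],[-0.01,0.245,-0.14],0.2],[[0,0,0],[-0.01,0.245,-0.19],0.2],[[0,0,0],[-0.01,0.245,-0.2],0.2],[[0,0,0],[-0.01,0.245,-0.2],0.2],[[0,0,0],[-0.01,0.245,-0.2],0.2]]' 40
python3 - <<'E'
from h import *
b=bot.snapshot("wrist")[:,:,::-1];C=bot.camera_info("wrist");cv2.imwrite(f"pics/w6.png",b)
print(bot.sense()["ee_pos"],circ(b,C,(.431,-.154),.0105,.03))
E
```

```text
t: 7.25
ee_pos: [0.4316, -0.1558, 0.1523]
eef_rot: [0.707, 0.707, 0.0, 0.002]
ft_force: [0.6, 0.3, 0.5]
width: 0.0513
grasp_force: 0.0
[ 0.43180038 -0.15605245  0.15276409] (array([ 0.4308, -0.1534]), np.float64(0.0004), np.int64(133))
```

```bash
python3 -m inch '[[[0,0,0],[0,0.002,-0.03],0.2],[[0,0,0],[0,0.002,-0.06],0.2],[[0,0,0],[0,0.002,-0.061],0.2],[[0,0,0],[0,0.002,-0.061],-1],[[0,0,0],[0,0.002,-0.061],-1],[[0,0,0],[0,0.002,-0.061],-1],[[0,0,0],[0,0.002,-0.061],-1],[[0,0,0],[0,0.002,-0.061],-1],[[0,0,0],[0,0.002,-0.03],-1],[[0,0,0],[0,0.002,0.02],-1],[[0,0,0],[0,0.002,0.06],-1],[[0,0,0],[0,0.002,0.1],-1]]' 40
python3 - <<'E'
from h import *
b=bot.snapshot("wrist")[:,:,::-1];C=bot.camera_info("wrist");cv2.imwrite(f"pics/w7.png",b)
print(circ(b,C,LID["biggest"],.0105,.057),circ(b,C,CAN["small"],.08,.028))
E
```

```text
t: 8.5
ee_pos: [0.4301, -0.153, 0.253]
eef_rot: [0.707, 0.707, 0.0, 0.001]
ft_force: [1.0, -0.4, -0.9]
width: 0.0224
grasp_force: 39.4
(array([ 0.4958, -0.0595]), np.float64(0.0018), np.int64(78)) (array([0.437, 0.165]), None, np.int64(0))
```

```bash
python3 -m inch '[[[0,0,0],[0.002,0.05,0.02],-1],[[0,0,0],[0.004,0.1,0.03],-1],[[0,0,0],[0.007,0.15,0.03],-1],[[0,0,0],[0.007,0.2,0.03],-1],[[0,0,0],[0.007,0.223,0.03],-1],[[0,0,0],[0.007,0.223,0.03],-1],[[0,0,0],[0.007,0.223,0.03],-1],[[0,0,0],[0.007,0.223,0.03],-1]]' 40
python3 - <<'E'
from h import *
b=bot.snapshot("wrist")[:,:,::-1];C=bot.camera_info("wrist");cv2.imwrite(f"pics/w8.png",b)
p=bot.sense()["ee_pos"];print(p,circ(b,C,CAN["small"],.08,.028),circ(b,C,LID["large"],.0105,.048))
E
```

```text
t: 9.35
ee_pos: [0.4371, 0.0693, 0.2803]
eef_rot: [0.707, 0.707, 0.0, 0.0]
ft_force: [0.5, 0.5, -1.1]
width: 0.0226
grasp_force: 39.4
[0.43716557 0.06904825 0.28012611] (array([0.4393, 0.1646]), np.float64(0.0004), np.int64(120)) (array([0.599, 0.278]), None, np.int64(0))
```

View pics/w8.png

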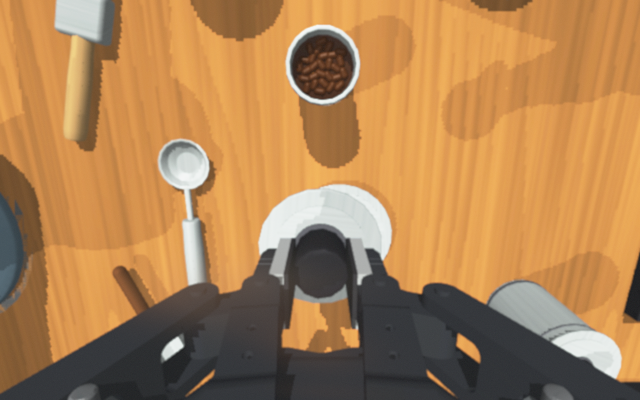

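Small lid held at (320,260) and the can mouth is at (323,64). I place it now.

```bash
python3 -m inch '[[[0,0,0],[0.002,0.05,0],-1],[[0,0,0],[0.002,0.0955,0],-1],[[0,0,0],[0.002,0.0955,-0.05],-1],[[0,0,0],[0.002,0.0955,-0.09],-1],[[0,0,0],[0.002,0.0955,-0.1],-1],[[0,0,0],[0.002,0.0955,-0.1],-1],[[0,0,0],[0.002,0.0955,-0.108],-1],[[0,0,0],[0.002,0.0955,-0.114],-1],[[0,0,0],[0.002,0.0955,-0.119],-1],[[0,0,0],[0.002,0.0955,-0.119],-1],[[0,0,0],[0.002,0.0955,-0.119],-1]]' 40
```

```text
t: 10.5
ee_pos: [0.4405, 0.1655, 0.1635]
eef_rot: [0.707, 0.707, 0.001, 0.001]
ft_force: [-4.0, -1.5, 11.6]
width: 0.0223
grasp_force: 40.6
```

```bash
python3 -m inch '[[[0,0,0],[0,0,0],0.2],[[0,0,0],[0,0,0],0.2],[[0,0,0],[0,0,0],0.2],[[0,0,0],[0,0,0.04],0.2],[[0,0,0],[0,0,0.09],0.2],[[0,0,0],[0.01,-0.04,0.11],0.2],[[0,0,0],[0.018,-0.08,0.12],0.2],[[0,0,0],[0.018,-0.12,0.12],0.2],[[0,0,0],[0.018,-0.12,0.12],0.2],[[0,0,0],[0.018,-0.12,0.12],0.2]]' 40
python3 - <<'E'
from h import *
b=bot.snapshot("wrist")[:,:,::-1];C=bot.camera_info("wrist");cv2.imwrite(f"pics/w9.png",b)
print(bot.sense()["ee_pos"],circ(b,C,(.44,.165),.0825,.03),circ(b,C,(.458,.0016),.0105,.057))
t=bot.snapshot("side")[:,:,::-1];cv2.imwrite(f"pics/side9.png",t)
cv2.imwrite("pics/c9.png",np.vstack([b,cv2.resize(t[210:310,250:410],(320,200))] if 0 else [b[:,:], cv2.resize(t[200:300,200:520],(640,200))]))
E
```

```text
t: 11.5
ee_pos: [0.4569, 0.0449, 0.2807]
eef_rot: [0.708, 0.706, 0.0, -0.0]
ft_force: [0.2, 1.4, 0.7]
width: 0.0512
grasp_force: 0.0
[0.45682545 0.04565533 0.28054936] (array([0.4415, 0.1597]), np.float64(0.0028), np.int64(150)) (array([0.457, 0.003]), np.float64(0.0005), np.int64(156))
```

View pics/c9.png

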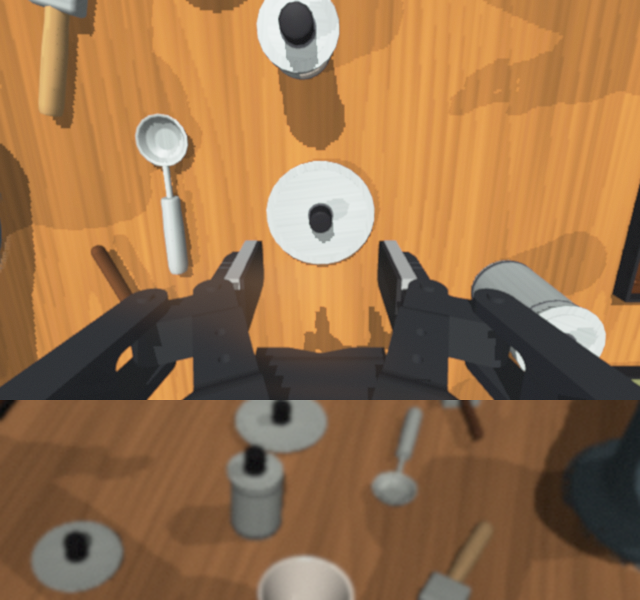

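Small lid sits home at (298,33) in the wrist view. Biggest lid knob is at (320,218), and I pick it next.

```bash
python3 -m inch '[[[0,0,0],[0,-0.0425,0],0.2],[[0,0,0],[0,-0.0425,-0.05],0.2],[[0,0,0],[0,-0.0425,-0.1],0.2],[[0,0,0],[0,-0.0425,-0.15],0.2],[[0,0,0],[0,-0.0425,-0.18],0.2],[[0,0,0],[0,-0.0425,-0.191],0.2],[[0,0,0],[0,-0.0425,-0.191],0.2],[[0,0,0],[0,-0.0425,-0.191],-1],[[0,0,0],[0,-0.0425,-0.191],-1],[[0,0,0],[0,-0.0425,-0.191],-1],[[0,0,0],[0,-0.0425,-0.191],-1],[[0,0,0],[0,-0.0425,-0.191],-1]]' 50
python3 -m inch '[[[0,0,0],[0,0,0.03],-1],[[0,0,0],[0,0,0.08],-1],[[0,0,0],[0,0,0.13],-1],[[0,0,0],[0,0,0.18],-1],[[0,0,0],[0,0,0.21],-1],[[0,0,0],[0,-0.05,0.21],-1],[[0,0,0],[0.01,-0.1,0.21],-1],[[0,0,0],[0.02,-0.15,0.21],-1],[[0,0,0],[0.03,-0.2,0.21],-1],[[0,0,0],[0.04,-0.248,0.21],-1],[[0,0,0],[0.05,-0.296,0.21],-1]]' 50
```

```text
t: 12.8
ee_pos: [0.4587, 0.0028, 0.0921]
eef_rot: [0.707, 0.707, 0.001, 0.002]
ft_force: [-0.1, 2.5, 6.7]
width: 0.0219
grasp_force: 49.2
t: 13.9
ee_pos: [0.5068, -0.2941, 0.3009]
eef_rot: [0.707, 0.707, 0.0, 0.001]
ft_force: [0.5, 0.8, 0.2]
width: 0.0221
grasp_force: 49.6
```

```bash
python3 -m inch '[[[0,0,0],[0.004,-0.045,0],-1],[[0,0,0],[0.008,-0.09,0],-1],[[0,0,0],[0.012,-0.125,0],-1],[[0,0,0],[0.012,-0.1385,-0.03],-1],[[0,0,0],[0.012,-0.1385,-0.07],-1],[[0,0,0],[0.012,-0.1385,-0.075],-1],[[0,0,0],[0.012,-0.1385,-0.075],-1],[[0,0,0],[0.012,-0.1385,-0.075],-1]]' 50
python3 - <<'E'
from h import *
b=bot.snapshot("scene")[:,:,::-1];p=bot.sense()["ee_pos"];print(p,circ(b,bot.camera_info("scene"),(.519,-.433),p[2]-.0795,.057))
w=bot.snapshot("wrist")[:,:,::-1]
cv2.imwrite("pics/c10.png",np.hstack([cv2.resize(b[200:360,150:350],(500,400)),w[:, 170:470]]))
E
```

```text
t: 14.7
ee_pos: [0.5196, -0.4308, 0.2276]
eef_rot: [0.707, 0.707, -0.0, 0.002]
ft_force: [0.1, -0.2, -0.2]
width: 0.0215
grasp_force: 49.5
[ 0.51977284 -0.43097741  0.2280983 ] (array([ 0.5222, -0.4351]), np.float64(0.0023), np.int64(53))
```

View pics/c10.png

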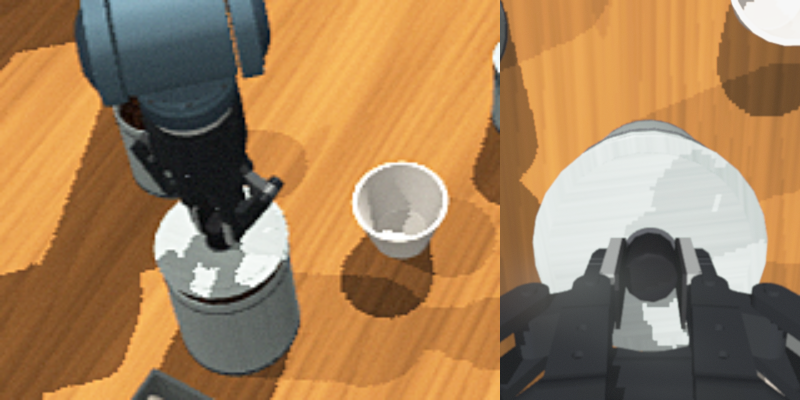

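Biggest lid is centred above its can (lid around (222,245) in the crop), so I lower it.

```bash
python3 -m inch '[[[0,0,0],[0,0,-0.008],-1],[[0,0,0],[0,0,-0.013],-1],[[0,0,0],[0,0,-0.017],-1],[[0,0,0],[0,0,-0.0185],-1],[[0,0,0],[0,0,-0.0185],-1],[[0,0,0],[0,0,-0.0185],-1]]' 50
```

```text
t: 15.4
ee_pos: [0.5191, -0.4307, 0.2093]
eef_rot: [0.707, 0.707, -0.0, 0.0]
ft_force: [-4.6, 5.5, 12.2]
width: 0.022
grasp_force: 50.9
```

```bash
python3 -m inch '[[[0,0,0],[0,0,0],0.2],[[0,0,0],[0,0,0],0.2],[[0,0,0],[0,0,0],0.2],[[0,0,0],[0,0,0.04],0.2],[[0,0,0],[0,0,0.09],0.2],[[0,0,0],[0,0,0.13],0.2],[[0,0,0],[0,0,0.13],0.2],[[0,0,0],[0,0,0.13],0.2]]' 40
python3 - <<'E'
from h import *
b=bot.snapshot("scene")[:,:,::-1];w=bot.snapshot("wrist")[:,:,::-1];cv2.imwrite("pics/w11.png",w)
print(circ(w,bot.camera_info("wrist"),(.519,-.431),.1275,.057),circ(b,bot.camera_info("scene"),(.519,-.433),.1275,.057))
cv2.imwrite("pics/c11.png",np.hstack([cv2.resize(b[200:360,150:350],(400,320)),cv2.resize(w,(400,320))]))
E
```

```text
t: 16.2
ee_pos: [0.519, -0.4307, 0.3374]
eef_rot: [0.707, 0.707, -0.0, 0.001]
ft_force: [-0.6, -0.1, -0.9]
width: 0.0513
grasp_force: 0.0
(array([ 0.5191, -0.4308]), np.float64(0.0013), np.int64(182)) (array([ 0.5206, -0.4356]), np.float64(0.0008), np.int64(73))
```

View pics/c11.png

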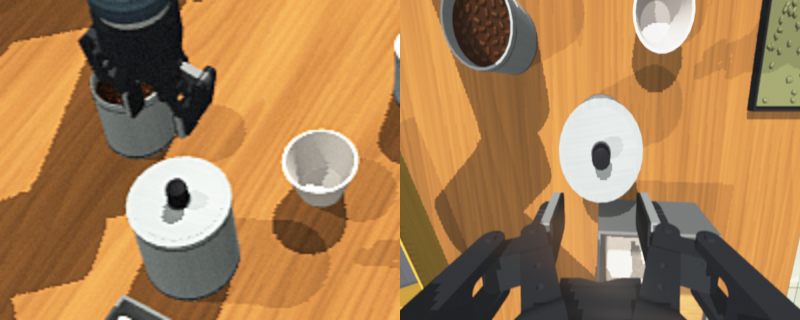

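Biggest lid is home and flat, knob at (178,192) in the left crop. Last one is the large lid.

```bash
python3 -m inch '[[[0,0,0],[0.006,0.05,0],0.2],[[0,0,0],[0.012,0.1,0],0.2],[[0,0,0],[0.018,0.15,0],0.2],[[0,0,0],[0.024,0.2,0],0.2],[[0,0,0],[0.03,0.25,0],0.2],[[0,0,0],[0.036,0.3,0],0.2],[[0,0,0],[0.042,0.35,0],0.2],[[0,0,0],[0.048,0.4,0],0.2],[[0,0,0],[0.054,0.45,0],0.2],[[0,0,0],[0.06,0.5,0],0.2],[[0,0,0],[0.066,0.55,0],0.2],[[0,0,0],[0.072,0.6,0],0.2]]' 40
python3 -m inch '[[[0,0,0],[0.009,0.05,-0.02],0.2],[[0,0,0],[0.009,0.1,-0.05],0.2],[[0,0,0],[0.009,0.1,-0.09],0.2],[[0,0,0],[0.009,0.1,-0.1],0.2],[[0,0,0],[0.009,0.1,-0.1],0.2],[[0,0,0],[0.009,0.1,-0.1],0.2],[[0,0,0],[0.009,0.1,-0.1],0.2]]' 40
python3 - <<'E'
from h import *
w=bot.snapshot("wrist")[:,:,::-1];cv2.imwrite("pics/w12.png",w)
print(bot.sense()["ee_pos"],circ(w,bot.camera_info("wrist"),(.602,.276),.0105,.048))
E
```

```text
t: 17.5
ee_pos: [0.5894, 0.1673, 0.3338]
eef_rot: [0.707, 0.707, -0.002, -0.001]
ft_force: [-0.3, -0.8, 0.1]
width: 0.0511
grasp_force: 0.0
t: 18.2
ee_pos: [0.6006, 0.2644, 0.2391]
eef_rot: [0.708, 0.707, 0.002, 0.001]
ft_force: [0.3, -0.3, 0.5]
width: 0.0512
grasp_force: 0.0
[0.60056576 0.26449834 0.2390865 ] (array([0.6047, 0.2773]), np.float64(0.0004), np.int64(158))
```

View pics/w12.png

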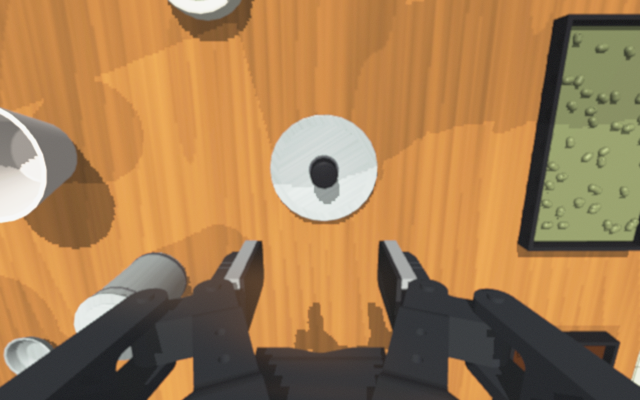

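Large lid knob at (324,172), nothing near the fingers.

```bash
python3 -m inch '[[[0,0,0],[0.004,0.013,-0.04],0.2],[[0,0,0],[0.004,0.013,-0.09],0.2],[[0,0,0],[0.004,0.013,-0.13],0.2],[[0,0,0],[0.004,0.013,-0.147],0.2],[[0,0,0],[0.004,0.013,-0.148],0.2],[[0,0,0],[0.004,0.013,-0.148],0.2],[[0,0,0],[0.004,0.013,-0.148],-1],[[0,0,0],[0.004,0.013,-0.148],-1],[[0,0,0],[0.004,0.013,-0.148],-1],[[0,0,0],[0.004,0.013,-0.148],-1],[[0,0,0],[0.004,0.013,-0.148],-1]]' 45
python3 -m inch '[[[0,0,0],[0,0,0.03],-1],[[0,0,0],[0,0,0.08],-1],[[0,0,0],[0,0,0.13],-1],[[0,0,0],[0,0,0.18],-1],[[0,0,0],[0,0,0.21],-1],[[0,0,0],[0,0,0.21],-1],[[0,0,0],[0,0,0.21],-1]]' 45
```

```text
t: 19.35
ee_pos: [0.6051, 0.2787, 0.0914]
eef_rot: [0.707, 0.707, 0.002, 0.001]
ft_force: [-0.2, 0.9, 6.9]
width: 0.0223
grasp_force: 44.2
t: 20.05
ee_pos: [0.6032, 0.2783, 0.2991]
eef_rot: [0.707, 0.707, 0.001, 0.0]
ft_force: [0.2, 0.4, -1.2]
width: 0.0218
grasp_force: 44.4
```

```bash
python3 -m inch '[[[0,0,0],[-0.015,-0.04,0],-1],[[0,0,0],[-0.03,-0.08,0],-1],[[0,0,0],[-0.05,-0.12,0],-1],[[0,0,0],[-0.065,-0.16,0],-1],[[0,0,0],[-0.08,-0.2,0],-1],[[0,0,0],[-0.1,-0.24,0],-1],[[0,0,0],[-0.115,-0.28,0],-1],[[0,0,0],[-0.13,-0.32,0],-1],[[0,0,0],[-0.15,-0.36,0],-1],[[0,0,0],[-0.165,-0.4,0],-1],[[0,0,0],[-0.165,-0.4,0],-1],[[0,0,0],[-0.165,-0.4,0],-1]]' 45
python3 - <<'E'
from h import *
w=bot.snapshot("wrist")[:,:,::-1]
print(bot.sense()["ee_pos"])
E
```

```text
t: 21.25
ee_pos: [0.4373, -0.122, 0.2964]
eef_rot: [0.708, 0.706, -0.0, -0.002]
ft_force: [-0.5, 0.7, -1.7]
width: 0.022
grasp_force: 44.5
[ 0.43771098 -0.12126217  0.29672564]
```

```bash
python3 -m inch '[[[0,0,0],[-0.02,-0.045,0],-1],[[0,0,0],[-0.04,-0.09,0],-1],[[0,0,0],[-0.058,-0.135,0],-1],[[0,0,0],[-0.076,-0.175,0],-1],[[0,0,0],[-0.076,-0.1815,-0.04],-1],[[0,0,0],[-0.076,-0.1815,-0.08],-1],[[0,0,0],[-0.076,-0.1815,-0.09],-1],[[0,0,0],[-0.076,-0.1815,-0.09],-1],[[0,0,0],[-0.076,-0.1815,-0.09],-1],[[0,0,0],[-0.076,-0.1815,-0.09],-1]]' 45
python3 - <<'E'
from h import *
b=bot.snapshot("scene")[:,:,::-1];p=bot.sense()["ee_pos"];print(p,circ(b,bot.camera_info("scene"),(.362,-.304),p[2]-.0795,.048))
w=bot.snapshot("wrist")[:,:,::-1]
cv2.imwrite("pics/c13.png",np.hstack([cv2.resize(b[170:310,140:315],(500,400)),w[:, 170:470]]))
E
```

```text
t: 22.3
ee_pos: [0.3635, -0.3038, 0.2106]
eef_rot: [0.707, 0.708, -0.0, 0.002]
ft_force: [-0.5, 0.3, -0.4]
width: 0.0223
grasp_force: 44.5
[ 0.36332056 -0.30382325  0.21051839] (array([ 0.3667, -0.3107]), np.float64(0.0018), np.int64(37))
```

View pics/c13.png

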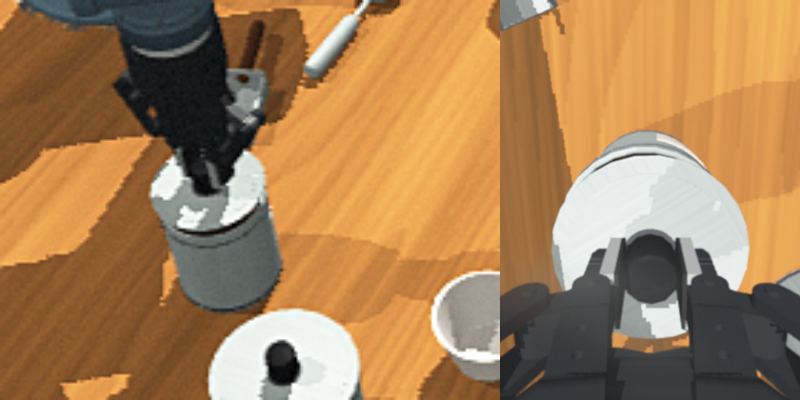

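The large lid hovers over its can and sits about 2–3 mm toward −y (more of the rim shows behind it), so I correct slightly and lower.

```bash
python3 -m inch '[[[0,0,0],[-0.0015,0.002,0],-1],[[0,0,0],[-0.0015,0.002,-0.008],-1],[[0,0,0],[-0.0015,0.002,-0.013],-1],[[0,0,0],[-0.0015,0.002,-0.017],-1],[[0,0,0],[-0.0015,0.002,-0.0185],-1],[[0,0,0],[-0.0015,0.002,-0.0185],-1],[[0,0,0],[-0.0015,0.002,-0.0185],-1]]' 45
```

```text
t: 23.1
ee_pos: [0.3616, -0.3025, 0.1938]
eef_rot: [0.707, 0.707, -0.0, 0.001]
ft_force: [-7.3, 8.7, 25.7]
width: 0.022
grasp_force: 47.3
```

```bash
python3 -m inch '[[[0,0,0],[0,0,0.001],-1],[[0,0,0],[0,0,0.001],0.2],[[0,0,0],[0,0,0.001],0.2],[[0,0,0],[0,0,0.001],0.2],[[0,0,0],[0,0,0.04],0.2],[[0,0,0],[0,0,0.09],0.2],[[0,0,0],[0.04,0.02,0.13],0.2],[[0,0,0],[0.09,0.02,0.15],0.2],[[0,0,0],[0.14,0.02,0.15],0.2],[[0,0,0],[0.19,0.02,0.15],0.2],[[0,0,0],[0.19,0.02,0.15],0.2],[[0,0,0],[0.19,0.02,0.15],0.2]]' 40
python3 - <<'E'
from h import *
b=bot.snapshot("scene")[:,:,::-1];s=bot.snapshot("side")[:,:,::-1]
fc={n:bot.camera_info(n) for n in("scene","side")}
for k,c in dict(small=(.439,.165),medium=(.667,-.09),large=(.362,-.303),biggest=(.519,-.432)).items():
  print(k,circ(b,fc["scene"],c,H[k]+.0025,R[k]+.002),circ(s,fc["side"],c,H[k]+.0025,R[k]+.002))
cv2.imwrite("pics/c14.png",np.hstack([cv2.resize(b[90:370,140:420],(400,400)),cv2.resize(s[50:330,200:480],(400,400))]))
E
```

```text
t: 24.3
ee_pos: [0.5518, -0.2809, 0.3384]
eef_rot: [0.706, 0.708, -0.0, -0.001]
ft_force: [-0.7, -0.1, 0.7]
width: 0.0515
grasp_force: 0.0
small (array([0.4422, 0.1615]), np.float64(0.0026), np.int64(29)) (array([0.4369, 0.1701]), np.float64(0.0016), np.int64(31))
medium (array([ 0.6688, -0.0955]), np.float64(0.0009), np.int64(41)) (array([ 0.6622, -0.0876]), np.float64(0.0017), np.int64(31))
large (array([ 0.3634, -0.3077]), np.float64(0.001), np.int64(52)) (array([ 0.358, -0.302]), np.float64(0.0018), np.int64(32))
biggest (array([ 0.5206, -0.4355]), np.float64(0.0008), np.int64(73)) (array([ 0.5172, -0.4572]), np.float64(0.0031), np.int64(12))
```

View pics/c14.png

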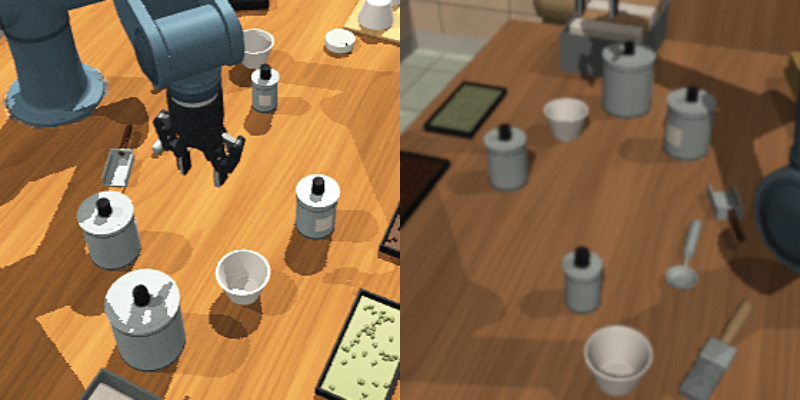

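All four cans are closed with level lids and upright knobs, and the bowls haven't moved.

```bash
python3 -c "
from rig import bot
print(bot.job_done())"
```

```text
the job is handed in; nothing more can be done
None
```

I put each of the four lids on its own canister and handed the job in after about 24 s; the last pictures show every lid level and home and the bowls unmoved, but no verdict came back.

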